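# Press the cap home on a spawn bottle

## Task

Cap the spawn bottle with the hand press: push the shuttle that carries it all the way in under the ram, then press the ram's knob down past the soft first stop, where its foot meets the cap, until the cap comes up firmly against the second stop, and keep pressing firmly there, with 10 to 20 N on the knob, for about a second. Never force it, as the glass cracks (24 N on the knob is too much). Let the knob rise all the way back slowly under the hand instead of letting it snap up, and leave the shuttle in, the bottle standing in it and the things around undisturbed.

Things in the scene. Friction and masses are not known exactly. Their poses are not given: they have to be found in the camera images.
- press: Fixed hand press: grey base plate 290 x 170 x 12 mm, two steel columns (20 mm thick, 140 mm apart along y) and a grey cross beam (45 x 170 mm, 185 to 205 mm above the table, a 12 mm high collar on it). Origin: on the table, on the ram's vertical axis. The shuttle travels along this body's +x, away from its loading end; the base reaches from x -230 to +60 mm.
- shuttle (a joint): Travel of the shuttle in m: 0 pulled out (start, the bottle 90 mm in -x of the ram axis), 0.090 fully in against its end stop, the bottle under the ram. It slides stiffly (about 3 N) and stays where it is left.
- handle (a point): Top of the shuttle's handle, the middle of its top edge: an upright black plate 12 mm thick along the travel, 30 mm wide, standing from 56 mm below this point up to it (this point is 76 mm above the table), 100 mm in -x of the pocket centre. Axes as the press's.
- pocket (a point): Centre of the floor of the shuttle's pocket, 20 mm above the table; aluminium walls 10 mm high form a square of 66 mm inside.
- ram (a joint): How far the ram is pressed down, m: 0 up (its spring returns it), 0.034 at most. The spring needs about 2 N at the knob at first and about 4 N near the bottom. The rubber foot below it is screwed out by a differing amount, so the first stop (foot on the cap, with the shuttle in) comes anywhere from 0.004 to 0.020, and the second stop (cap home) 0.008 further. Let go, it snaps up faster than 0.25 m/s, which is too fast; slow means under 0.2 m/s.
- knob (a point): Black round knob on top of the ram, 44 mm in diameter, 14 mm thick. This point: centre of its flat top, 260 mm above the table when up, on the ram axis; it goes down with the ram. Force on it over 24 N is too much.
- bottle: The loose glass spawn bottle in the shuttle's pocket, 60 mm in diameter, glass 118 mm high, about 0.35 kg; origin: centre of its underside, z up.
- cap (a joint): How far the cap (44 mm in diameter, 22 mm high, on the bottle's neck) is pressed on, m: 0 resting on the neck (top 129 mm above the bottle's underside), 0.008 home. It moves down only against about 8 N on top of the ram's spring, so some 11 to 13 N on the knob, and stays where it is pressed to; then it stops hard. Merely staying there without pressing leaves only the spring's 4 to 5 N on the knob.
- bottle_b: Bystander: closed spawn bottle, 60 mm in diameter, 121 mm high; origin: centre of its underside.
- bottle_c: Bystander: a second closed spawn bottle, the same.
- spare_cap: Bystander: loose cap lying near the press, 44 mm in diameter, 22 mm high; origin: centre of its underside.
- marker: Bystander: marker pen lying, 130 mm long along its x, 14 mm thick; origin: near its middle, underside.
- sprayer: Bystander: white spray bottle, 66 mm in diameter, 176 mm high; origin: centre of its underside.
- spatula: Bystander: steel-bladed spatula lying along its x; origin: underside.
- beaker: Bystander: glass beaker, 70 mm across the rim, 80 mm high; origin: centre of its underside.

How it is judged (in metres and radians):
On the way, in this order (a step that is already met when the one before it is completed fails the run):
1. the shuttle is fully in, the bottle standing in its pocket, the cap not yet pressed (value of joint shuttle above 0.085 m and angle between bottle's own z axis and vertical below 0.1 rad and horizontal distance between bottle and pocket below 0.008 m and z of bottle in the frame of pocket below 0.006 m and value of joint cap below 0.002 m), for 0.1 s.
2. the cap is home and the knob is kept pressed (at least 9 N) for half a second (value of joint shuttle above 0.085 m and value of joint cap above 0.0065 m and angle between bottle's own z axis and vertical below 0.1 rad and horizontal distance between bottle and pocket below 0.008 m and z of bottle in the frame of pocket below 0.006 m and contact force between ram and the fingers above 9 N), for 0.5 s.
At the end, for the whole second after the job is handed in: The shuttle is in (at least 85 of 90 mm), the bottle stands in its pocket (within 8 mm of its centre, tilt under 0.1 rad) with the cap pressed on at least 6.5 of 8 mm, and the ram is back up within 3 mm, all at rest (value of joint shuttle above 0.085 m and value of joint cap above 0.0065 m and angle between bottle's own z axis and vertical below 0.1 rad and horizontal distance between bottle and pocket below 0.008 m and z of bottle in the frame of pocket below 0.006 m and value of joint ram below 0.003 m and velocity of joint ram below 0.02 m/s and linear speed of bottle below 0.02 m/s); the robot touches nothing.
It fails at once if more than 24 N on the knob (contact force between ram and the fingers above 24 N or contact force between ram and the arm above 24 N).
It fails at once if the ram snaps up (faster than 0.25 m/s) (velocity of joint ram below -0.25 m/s).
It fails at once if the bottle is tipped by more than 0.25 rad (angle between bottle's own z axis and vertical above 0.25 rad).
It fails at once if a bystander is moved by more than 30 mm (distance of any of bottle_b, bottle_c, spare_cap, marker, sprayer, spatula, beaker from where it was at the start of the episode above 0.03 m).
It also fails if it takes over 66 s, if anything falls off the work surface, if the arm or the gripper's body presses on something with over 40 N, if the wrist force passes 120 N, or if a joint passes its speed limit or range.

## Robot

A 6-joint arm with a two-finger parallel gripper is mounted at the origin on the work surface. World frame = base frame: x ahead of the robot, y to its left, z up, the work surface at z = 0. Lengths are in m, angles in degrees, forces in N, time in s.
With the tool pointing down it reaches from about 0.35 to 0.875 m from the base axis. Payload 4.2 kg.
Tool frame: the origin (TCP) lies at the very end of the fingers, on their centre line; the grasp point (between the pads) lies 19 mm behind it (r.grip_point_offset is the distance from the TCP to the grasp point, in m); z points along the fingers, y is the line along which they close (so a half turn about z gives the same grasp; the last joint's range is limited). The gripper opens to 87 mm and grips with 3 to 60 N. Pads are 19 mm wide; open, the fingers measure 117 mm over their backs; the gripper's body (75 mm by 190 mm) begins 51 mm behind the grasp point.
Start: joints at [87.869, 22.042, 0.453, 0, -68.411, -14.817], TCP at [0.182, 0.598, 0.223] pointing down, gripper open.
Joint ranges: [-179.83, 179.83], [-69.29, 118.12], [-61.27, 80.66], [-181.25, 117.63], [-171.15, -9.14], [-177.46, 177.46]. Speed limits (degrees/s): [159.86, 159.86, 180, 180, 180, 180].

## Interface

Orientations are given as a 3x3 rotation matrix whose columns are the frame's x, y, z axes.
In Python, from station import r, cams gives the robot as it stands. The module is installed in compiled form; this text tells all that it offers.
- The arm moves only by the shell command python3 -m handwheel 'ROWS'. ROWS is JSON, a list that holds one entry, the list of rows, each a list of 7 numbers: the turn, a rotation vector about the tool's x, y, z in units of 6 degrees (1.0 is 6 degrees), then the shift along the tool's x, y, z in m, then the finger opening in m, from 0 to 0.087. In form: [[[ax, ay, az, x, y, z, jaw], ...]]. A call has 1 to 12 rows; each row shifts and turns the commanded pose from where the row before left it, along the tool's axes as they then stand; what a row does not reach is not made up. A row lasts 1/10 s, in which the tool goes at most 50 mm and 8.59 degrees, less where a joint would pass 70% of its speed; a pose out of reach is approached as far as the arm can. A call with a gripper value outside its range is refused whole. The fingers move at their own pace and stop on an object; the grip force is fixed at half the most. Time passes only in rows, so rows that do not move let the fingers close. It gives the time, the measured TCP pose, the force, the opening and the grip force at its end, in the units of the state.
- r.sense(): the state, without advancing time (a new reading comes with each control period).
- cams.capture(name): name is "side" or "top" or "wrist"; returns the picture (400x640x3 uint8, red, green, blue); there is no depth.
- cams.get_calibration(name): a dict with "camera_matrix" (3x3 intrinsics, pixels), "k1" (the pictures are not rectified: a ray, as slopes to the right and down, at radius r is drawn at 1 + k1 r^2 times it, then the intrinsics apply), "rvec" (rotation vector, rad) and "tvec" (3), from world to camera coordinates, as OpenCV has them; the wrist camera has in their place "T_tool_cam" (4x4, takes a point from camera to tool coordinates, whose origin is the TCP and whose axes are the flange's). Camera axes: x right, y down, z forward; pixel columns grow to the right and rows downward; lengths in m; the calibration is good to about 2 mm. A picture is of the moment at which its call begins: read the wrist's pose just before it. get_calibration takes no time and is no camera call.
- r.finish_job(): hands the job in; it is judged then, once.
The state is a dict: "time_s": time; "joints": joint angles; "joint_velocities": joint speeds; "effort": joint torques, N m; "tcp_pos": TCP position; "ee_rot": TCP orientation; "wrist_force": force on the tool from outside, world axes, zero at the start; "moment": the same for the moment, N m; "gripper_width": opening from 0.0 (shut) to 1.0 (fully open); "gripper_force": force on a finger pad.
Only numpy, scipy, OpenCV 4.12 (cv2) and the standard library are available. Lean on these libraries where they do the work, as an engineer would, in place of code of your own. Each camera call takes 0.05 s, during which the arm holds its last target. There are 200 camera calls.

## Working session

There is one attempt and no reset: what is moved stays moved. The work goes in short steps, Python scripts to look and compute and a shell command to move; the robot and the scene stay as the last step left them, time stands still between calls to the robot, and variables do not carry over. Pictures are saved under pics/ and viewed, at most 10 in all, crops included, and the job is handed in when it is done.

```bash
mkdir -p pics
python3 - <<'E'
from station import r,cams
import cv2
s=r.sense();print(s)
for n in("side","top"):
    cv2.imwrite(f"pics/{n}0.png",cams.capture(n)[:,:,::-1]);print(n,cams.get_calibration(n))
print(cams.get_calibration("wrist"))
E
```

```text
{'time_s': 0.0, 'joints': array([ 8.78689002e+01,  2.20904115e+01,  3.80503102e-01, -3.14806230e-02,
       -6.84127066e+01, -1.48151225e+01]), 'joint_velocities': array([ 0.04399813, -0.05908337, -0.02448125, -0.07015724,  0.00434796,
       -0.12939846]), 'effort': array([ 8.60521159e-04, -3.90666282e+01,  1.87398505e+01,  4.21958819e+00,
        1.09312608e-02, -1.91506911e-04]), 'tcp_pos': array([0.18197981, 0.59728031, 0.2214618 ]), 'ee_rot': array([[ 9.56519670e-01, -2.91667229e-01, -5.90125997e-04],
       [-2.91667821e-01, -9.56517323e-01, -2.11950370e-03],
       [ 5.37240326e-05,  2.19946775e-03, -9.99997580e-01]]), 'wrist_force': array([0.31152056, 0.3344976 , 0.06519858]), 'moment': array([ 0.02004144,  0.03022733, -0.00510435]), 'gripper_force': 0.0, 'gripper_width': 0.9986954143576284}
side {'camera_matrix': array([[454.4271883 ,   0.        , 317.16903632],
       [  0.        , 454.4271883 , 199.15446463],
       [  0.        ,   0.        ,   1.        ]]), 'k1': -0.11520317234987985, 'rvec': array([ 0.14143303, -2.92552203,  1.02110449]), 'tvec': array([0.5307428 , 
[... 195 characters left out ...]
   ]]), 'k1': -0.1241723124126738, 'rvec': array([ 2.10181844, -2.16319713,  0.21290676]), 'tvec': array([0.00702231, 0.56021375, 1.67420753])}
{'camera_matrix': array([[355.6957232 ,   0.        , 316.27696864],
       [  0.        , 355.6957232 , 202.60466709],
       [  0.        ,   0.        ,   1.        ]]), 'k1': -0.06554698304474395, 'T_tool_cam': array([[-1.51102725e-03, -9.70005844e-01, -2.43076902e-01,
         6.60808151e-02],
       [ 9.99998434e-01, -1.24162967e-03, -1.26148082e-03,
        -8.25212689e-04],
       [ 9.21832276e-04, -2.43078427e-01,  9.70006200e-01,
        -1.62577660e-01],
       [ 0.00000000e+00,  0.00000000e+00,  0.00000000e+00,
         1.00000000e+00]])}
```

View pics/top0.png

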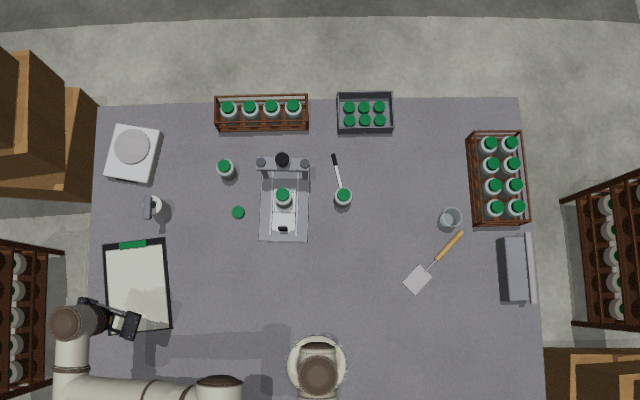

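View pics/side0.png

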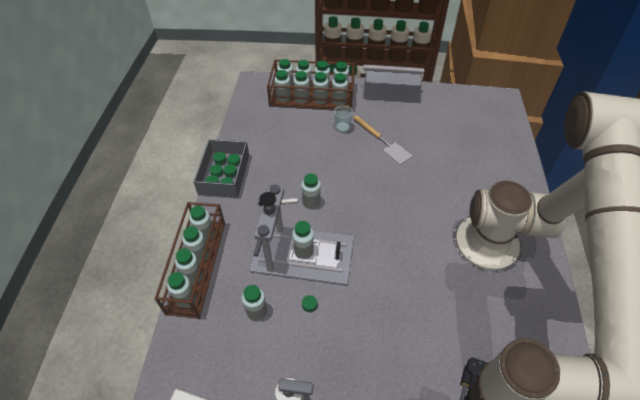

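The top view shows the press at (284,200): knob at (282,159), handle at (283,229). In the side view the knob is at (268,199) and the handle at (338,250). Next I refine with masks.

```bash
cat > h.py <<'E'
from station import r,cams
import cv2,numpy as np
def cal(n):
    c=cams.get_calibration(n);d=np.array([c["k1"],0,0,0,0])
    if n=="wrist":
        s=r.sense();T=np.eye(4);T[:3,:3]=s["ee_rot"];T[:3,3]=s["tcp_pos"];T=T@c["T_tool_cam"]
        R=T[:3,:3].T;t=-R@T[:3,3]
    else: R=cv2.Rodrigues(c["rvec"])[0];t=c["tvec"]
    return c["camera_matrix"],d,R,t
def proj(n,P):
    K,d,R,t=cal(n);return cv2.projectPoints(np.float64(P).reshape(-1,1,3),cv2.Rodrigues(R)[0],t,K,d)[0][:,0]
def ray(n,p,c=None):
    K,d,R,t=c or cal(n);u=cv2.undistortPoints(np.float64([[p]]),K,d)[0,0]
    return -R.T@t,R.T@np.r_[u,1]
def plane(n,p,z,c=None):
    o,v=ray(n,p,c);return o+v*(z-o[2])/v[2]
def tri(p,q):
    a,u=ray("side",p);b,v=ray("top",q)
    k=np.linalg.lstsq(np.c_[u,-v],b-a,rcond=None)[0];A,B=a+k[0]*u,b+k[1]*v
    return (A+B)/2,np.linalg.norm(A-B)
E
python3 - <<'E'
from h import *
for n,(x0,y0,x1,y1) in dict(top=(255,145,315,245),side=(245,180,360,285)).items():
    im=cv2.imread(f"pics/{n}0.png");c=im[y0:y1,x0:x1]
    m=(c.max(2)<60).astype(np.uint8)
    k,_,st,ce=cv2.connectedComponentsWithStats(m)
    for i in range(1,k):
        if st[i,4]>8:print(n,st[i]+[x0,y0,0,0,0],ce[i]+[x0,y0])
    g=((c[:,:,1]>c[:,:,2]*1.6)&(c[:,:,1]>50)).astype(np.uint8)
    k,_,st,ce=cv2.connectedComponentsWithStats(g)
    for i in range(1,k):
        if st[i,4]>8:print(n,"green",st[i]+[x0,y0,0,0,0],ce[i]+[x0,y0])
    cv2.imwrite(f"pics/{n}c.png",cv2.resize(c,None,fx=5,fy=5,interpolation=cv2.INTER_CUBIC))
print(plane("top",(282,159),.26),plane("side",(268,198),.26),plane("top",(283,229),.076),plane("side",(338,245),.076))
E
```

```text
top [275 153  14  15 158] [281.85443038 159.51265823]
top [278 227   9   4  34] [282.23529412 228.44117647]
top green [276 188  13  13 136] [282.05147059 194.02941176]
side [259 192  17  22 236] [267.56355932 201.29661017]
side [336 242   4  17  46] [337.5        250.76086957]
side green [304 180  13   7  69] [310.30434783 182.42028986]
side green [295 221  15  15 178] [302.12921348 227.96067416]
[0.64911085 0.08765811 0.26      ] [0.65032679 0.09323033 0.26      ] [0.45600437 0.09676264 0.076     ] [0.46257283 0.10150563 0.076     ]
```

View pics/topc.png

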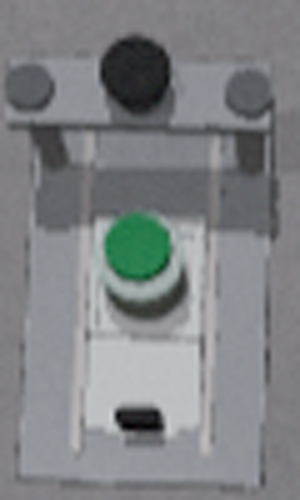

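View pics/sidec.png

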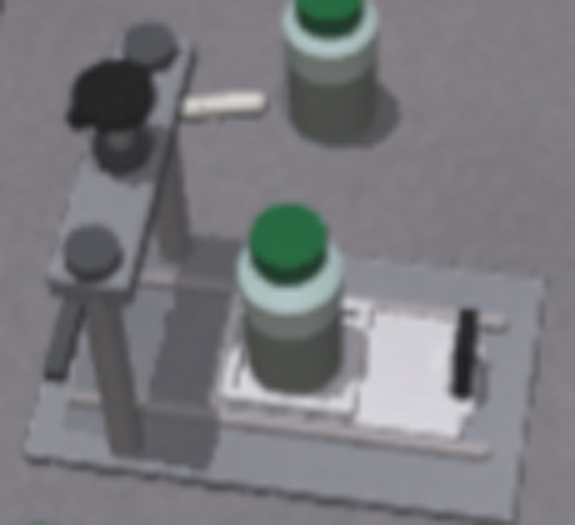

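The crops show the knob disc centred at about top (282,159) and side (268.4,198). Handle top is at about top (282.5,228) and side (338.5,242.5). Column tops are at top (261,162) and (304.6,163.3).

Run:
```python
from h import *
k,e1=tri((268.4,198),(282,159));h,e2=tri((338.5,243),(282.5,228))
print(k,e1,h,e2)
a=plane("top",(261,162.3),.21);b=plane("top",(304.6,163.4),.21);print(a,b,np.degrees(np.arctan2((b-a)[0],-(b-a)[1])))
d=k-h;print("yaw",np.degrees(np.arctan2(d[1],d[0])),np.hypot(d[0],d[1]))
for n,p,z in(("bc",(343,196),.12),("bb",(225,167),.12),("spare",(238,212),.02)):print(n,plane("top",p,z))
for n in("top",):
  a=plane(n,(259,241),.012);b=plane(n,(308,242),.012);print(a,b,np.degrees(np.arctan2((b-a)[0],-(b-a)[1])))
```

```text
[0.65083341 0.08794803 0.25339141] 0.00012618928737973415 [0.46019929 0.09795432 0.0807331 ] 0.0027492251987396637
[0.65369847 0.15658836 0.21      ] [0.64628019 0.01853151 0.21      ] -3.0757446809166322
yaw -3.004670280241097 0.19089655735524824
bc [ 0.55492606 -0.10598809  0.12      ]
bb [0.66477928 0.28553038 0.12      ]
spare [0.52705259 0.25549266 0.02      ]
[0.42429031 0.18385841 0.012     ] [0.41613717 0.01369378 0.012     ] -2.743130298585366
```

```bash
python3 -m handwheel '[[[0,0,-1.165,0,0,0,0],[0,0,-1.165,0,0,0,0],[0,0,0,0.026,0.0484,0,0],[0,0,0,0.026,0.0484,0,0],[0,0,0,0.026,0.0484,0,0],[0,0,0,0.026,0.0484,0,0],[0,0,0,0.026,0.0484,0,0],[0,0,0,0.026,0.0484,0,0],[0,0,0,0,0,0,0]]]'
```

```text
time_s: 1.0
tcp_pos: [0.3109, 0.3216, 0.2223]
ee_rot: [[0.998, -0.057, -0.001], [-0.057, -0.998, -0.002], [-0.001, 0.002, -1.0]]
wrist_force: [0.1, 0.6, 0.5]
gripper_width: 0.263
gripper_force: 0.0
```

```bash
python3 -m handwheel '[[[0,0,0,0.0231,0.0432,0,0],[0,0,0,0.0231,0.0432,0,0],[0,0,0,0.0231,0.0432,0,0],[0,0,0,0.0231,0.0432,0,0],[0,0,0,0.0231,0.0432,0,0],[0,0,0,0,0,0.03,0],[0,0,0,0,0,0.03,0],[0,0,0,0,0,0,0],[0,0,0,0,0,0,0]]]'
python3 - <<'E'
from h import *
c=cal("wrist");im=cams.capture("wrist")[:,:,::-1];cv2.imwrite("pics/w1.png",im)
print(r.sense()["tcp_pos"],proj("wrist",[[.46,.098,.076],[.55,.093,.149]]))
E
```

```text
time_s: 1.9
tcp_pos: [0.4148, 0.1052, 0.1628]
ee_rot: [[0.999, -0.051, -0.0], [-0.051, -0.999, -0.001], [-0.0, 0.001, -1.0]]
wrist_force: [0.9, -0.1, 1.3]
gripper_width: 0.006
gripper_force: 0.0
[0.41533164 0.10576583 0.1636728 ] [[325.72156843 145.33043738]
 [331.39727615 -40.56257236]]
```

View pics/w1.png

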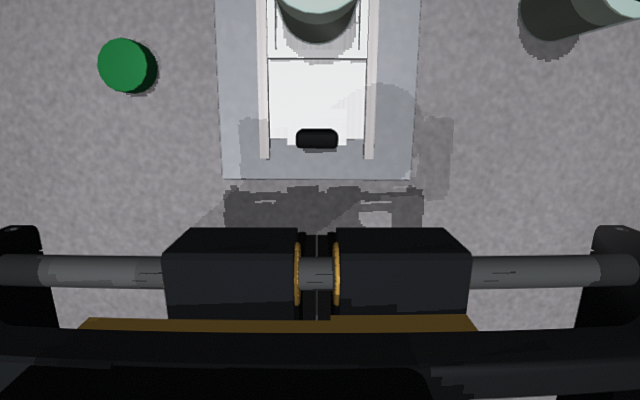

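The wrist view shows the handle top at about (316.5,137), centred straight ahead of the closed fingers. The way is clear.

```bash
python3 - <<'E'
from h import *
for p in((316.5,136),(316.5,129),(316.5,142)):print(plane("wrist",p,.076))
E
python3 -m handwheel '[[[0,0,0,0,0,0.04,0],[0,0,0,0,0,0.04,0],[0,0,0,0,0,0.038,0],[0,0,0,0,0,0,0],[0,0,0,0,0,0,0]]]'
```

```text
[0.46676687 0.10409999 0.076     ]
[0.47155045 0.10385241 0.076     ]
[0.46263637 0.10431377 0.076     ]
time_s: 2.45
tcp_pos: [0.4157, 0.106, 0.0458]
ee_rot: [[0.999, -0.05, 0.002], [-0.05, -0.999, 0.0], [0.002, -0.001, -1.0]]
wrist_force: [-0.3, -0.3, 0.9]
gripper_width: 0.002
gripper_force: 0.0
```

```bash
python3 -m handwheel '[[[0,0,0,0.01,0.002,0,0],[0,0,0,0.01,0,0,0],[0,0,0,0.005,0,0,0],[0,0,0,0.004,0,0,0],[0,0,0,0.004,0,0,0],[0,0,0,0.004,0,0,0],[0,0,0,0.004,0,0,0],[0,0,0,0.004,0,0,0],[0,0,0,0.004,0,0,0],[0,0,0,0.004,0,0,0],[0,0,0,0.004,0,0,0]]]'
python3 -m handwheel '[[[0,0,0,0.005,0,0,0],[0,0,0,0.005,0,0,0],[0,0,0,0.005,0,0,0],[0,0,0,0.005,0,0,0],[0,0,0,0.005,0,0,0],[0,0,0,0.005,0,0,0]]]'
python3 -m handwheel '[[[0,0,0,0.005,0,0,0],[0,0,0,0.005,0,0,0],[0,0,0,0.004,0,0,0],[0,0,0,0.003,0,0,0],[0,0,0,0,0,0,0]]]'
```

```text
time_s: 3.55
tcp_pos: [0.471, 0.0995, 0.0443]
ee_rot: [[0.999, -0.052, -0.001], [-0.052, -0.999, -0.001], [-0.001, 0.001, -1.0]]
wrist_force: [-3.4, -1.8, 1.3]
gripper_width: 0.005
gripper_force: 1.4
time_s: 4.15
tcp_pos: [0.5014, 0.0983, 0.0444]
ee_rot: [[0.999, -0.052, -0.0], [-0.052, -0.999, -0.0], [-0.0, 0.0, -1.0]]
wrist_force: [-3.0, -2.0, -1.7]
gripper_width: 0.003
gripper_force: 1.4
time_s: 4.65
tcp_pos: [0.5193, 0.0979, 0.0448]
ee_rot: [[0.999, -0.052, 0.002], [-0.052, -0.999, 0.001], [0.002, -0.001, -1.0]]
wrist_force: [-1.1, -1.2, -0.9]
gripper_width: 0.008
gripper_force: 0.6
```

Sliding at about 3 N. I'll go on in small steps to the end stop.

```bash
python3 -m handwheel '[[[0,0,0,0.004,0,0,0],[0,0,0,0.003,0,0,0],[0,0,0,0.003,0,0,0],[0,0,0,0.002,0,0,0]]]'
python3 -m handwheel '[[[0,0,0,0.002,0,0,0],[0,0,0,0.002,0,0,0]]]'
python3 -m handwheel '[[[0,0,0,0.002,0,0,0],[0,0,0,0.002,0,0,0]]]'
python3 -m handwheel '[[[0,0,0,0.002,0,0,0],[0,0,0,0.001,0,0,0]]]'
```

```text
time_s: 5.05
tcp_pos: [0.5308, 0.0972, 0.0447]
ee_rot: [[0.999, -0.052, 0.001], [-0.052, -0.999, 0.0], [0.001, -0.001, -1.0]]
wrist_force: [-2.6, 1.3, -0.1]
gripper_width: 0.004
gripper_force: 1.3
time_s: 5.25
tcp_pos: [0.5346, 0.097, 0.0448]
ee_rot: [[0.999, -0.052, 0.001], [-0.052, -0.999, 0.0], [0.001, -0.001, -1.0]]
wrist_force: [-2.7, 2.8, 0.6]
gripper_width: 0.005
gripper_force: 1.3
time_s: 5.45
tcp_pos: [0.5359, 0.0963, 0.0443]
ee_rot: [[0.999, -0.053, -0.005], [-0.053, -0.999, -0.001], [-0.005, 0.001, -1.0]]
wrist_force: [-11.0, 5.7, 6.1]
gripper_width: 0.001
gripper_force: 6.0
time_s: 5.65
tcp_pos: [0.5358, 0.0958, 0.044]
ee_rot: [[0.999, -0.053, -0.011], [-0.053, -0.999, -0.002], [-0.011, 0.003, -1.0]]
wrist_force: [-17.4, 7.8, 10.2]
gripper_width: 0.001
gripper_force: 9.2
```

```bash
python3 -m handwheel '[[[0,0,0,-0.005,0,0,0],[0,0,0,-0.015,0,0,0],[0,0,0,-0.03,0,0,0],[0,0,0,0,0,-0.05,0],[0,0,0,0,0,-0.05,0],[0,0,0,0,0,-0.05,0],[0,0,0,0,0,-0.05,0],[0,0,0,0,0,-0.05,0],[0,0,0,0,0,-0.03,0],[0,0,0,0,0,0,0],[0,0,0,0,0,0,0]]]'
python3 - <<'E'
from h import *
c=cal("wrist");im=cams.capture("wrist")[:,:,::-1];s=cams.capture("side")[:,:,::-1]
cv2.imwrite("pics/both.png",np.vstack([cv2.resize(im,(480,300)),cv2.resize(s[170:295,230:430],(480,300))]))
cv2.imwrite("pics/w2.png",im)
print(r.sense()["tcp_pos"],proj("wrist",[[.65,.0885,.26]]))
E
```

```text
time_s: 6.75
tcp_pos: [0.4918, 0.099, 0.3253]
ee_rot: [[0.999, -0.052, 0.003], [-0.052, -0.999, 0.002], [0.003, -0.002, -1.0]]
wrist_force: [-0.0, 0.5, -1.8]
gripper_width: 0.01
gripper_force: 0.0
[0.49092767 0.09865128 0.32328791] [[320.93253356 -51.16468012]]
```

View pics/both.png

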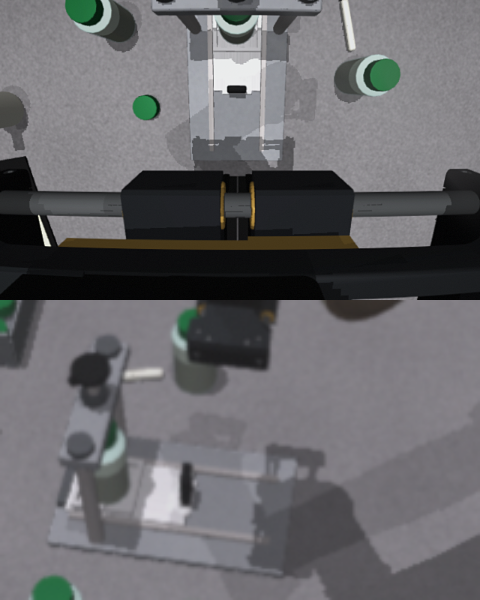

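The shuttle is in, with the bottle under the ram and the knob up. Next I move nearer and locate the knob with the wrist camera.

```bash
python3 -m handwheel '[[[0,0,0,0.03,0,0,0],[0,0,0,0.04,0,0,0],[0,0,0,0.02,0,0,0],[0,0,0,0,0,0,0],[0,0,0,0,0,0,0]]]'
python3 - <<'E'
from h import *
im=cams.capture("wrist")[:,:,::-1];cv2.imwrite("pics/w3.png",im)
m=(im.max(2)<60).astype(np.uint8);m[215:]=0
k,_,st,ce=cv2.connectedComponentsWithStats(m)
for i in range(1,k):
    if st[i,4]>150:
        x,y,w,h,a=st[i];print(st[i],ce[i],plane("wrist",ce[i],.26),w*0.001)
p=proj("wrist",[[.65,.09,.26],[.672,.09,.26],[.628,.09,.26]]);print(p)
E
```

```text
time_s: 7.35
tcp_pos: [0.5807, 0.094, 0.3225]
ee_rot: [[0.999, -0.052, -0.004], [-0.052, -0.999, -0.001], [-0.003, 0.002, -1.0]]
wrist_force: [-0.1, 0.3, 0.6]
gripper_width: 0.008
gripper_force: 0.0
[442  35  16  36 396] [449.68181818  51.76010101] [0.67947132 0.00915137 0.26      ] 0.016
[ 279   67   70   72 3916] [313.56639428 102.78958121] [0.65326928 0.09283489 0.26      ] 0.07
[121  79  21  41 310] [134.05483871 100.08387097] [0.66198018 0.20458251 0.26      ] 0.021
[151  82  31  42 695] [169.10935252 104.1323741 ] [0.65794795 0.18253649 0.26      ] 0.031
[441 157  21  35 359] [450.18384401 174.20334262] [0.60434215 0.00685502 0.26      ] 0.021
[477 163  25  37 262] [484.60687023 178.24045802] [ 0.60054402 -0.01621005  0.26      ] 0.025
[302 182  25  18 407] [314.05159705 190.46928747] [0.59820532 0.09555283 0.26      ] 0.025
[[318.45084072 107.98351151]
 [316.55378947  70.75086784]
 [320.26685022 143.82223932]]
```

View pics/w3.png

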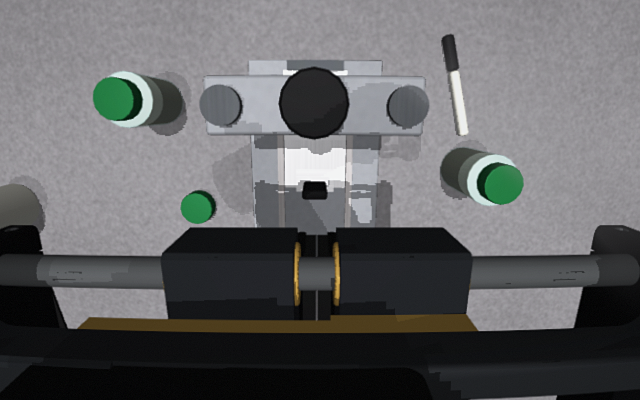

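The knob disc is centred at (313.5,103), so the knob is at about (0.652, 0.091). I'll move over it and come down to about 10 mm above.

```bash
python3 -m handwheel '[[[0,0,0,0.03,0,0,0],[0,0,0,0.03,0,0,0],[0,0,0,0.0115,0,0,0],[0,0,0,0,0,0.025,0],[0,0,0,0,0,0.02,0],[0,0,0,0,0,0.006,0],[0,0,0,0,0,0,0],[0,0,0,0,0,0,0]]]'
python3 -c "
from h import *
print(r.sense()['wrist_force'],r.sense()['tcp_pos'])"
```

```text
time_s: 8.2
tcp_pos: [0.6527, 0.0907, 0.2752]
ee_rot: [[0.999, -0.051, 0.002], [-0.051, -0.999, 0.0], [0.002, -0.0, -1.0]]
wrist_force: [-0.1, 0.6, -0.1]
gripper_width: 0.005
gripper_force: 0.0
[-0.07685114  0.56259192 -0.05460124] [0.65266918 0.09065721 0.27523516]
```

```bash
python3 -m handwheel '[[[0,0,0,0,0,0.006,0],[0,0,0,0,0,0.005,0],[0,0,0,0,0,0.002,0],[0,0,0,0,0,0.001,0],[0,0,0,0,0,0.001,0]]]'
python3 -m handwheel '[[[0,0,0,0,0,0.001,0],[0,0,0,0,0,0.001,0],[0,0,0,0,0,0.001,0]]]'
python3 -m handwheel '[[[0,0,0,0,0,0.001,0],[0,0,0,0,0,0.001,0]]]'
python3 -m handwheel '[[[0,0,0,0,0,0.001,0],[0,0,0,0,0,0.001,0]]]'
```

```text
time_s: 8.7
tcp_pos: [0.6524, 0.0905, 0.259]
ee_rot: [[0.999, -0.052, 0.0], [-0.052, -0.999, -0.0], [0.0, 0.0, -1.0]]
wrist_force: [-1.6, 1.0, 2.3]
gripper_width: 0.006
gripper_force: 1.1
time_s: 9.0
tcp_pos: [0.6524, 0.0905, 0.2557]
ee_rot: [[0.999, -0.052, 0.0], [-0.052, -0.999, -0.0], [0.0, 0.0, -1.0]]
wrist_force: [-2.2, 0.1, 2.2]
gripper_width: 0.007
gripper_force: 1.2
time_s: 9.2
tcp_pos: [0.6524, 0.0905, 0.2536]
ee_rot: [[0.999, -0.052, -0.0], [-0.052, -0.999, -0.0], [-0.0, 0.0, -1.0]]
wrist_force: [-2.1, -0.1, 3.3]
gripper_width: 0.005
gripper_force: 1.3
time_s: 9.4
tcp_pos: [0.6525, 0.0905, 0.2515]
ee_rot: [[0.999, -0.052, -0.0], [-0.052, -0.999, -0.0], [-0.0, 0.0, -1.0]]
wrist_force: [-2.6, -0.0, 2.8]
gripper_width: 0.006
gripper_force: 1.4
```

```bash
for i in 1; do :; done
python3 -m handwheel '[[[0,0,0,0,0,0.001,0],[0,0,0,0,0,0.001,0]]]'
python3 -m handwheel '[[[0,0,0,0,0,0.001,0],[0,0,0,0,0,0.001,0]]]'
python3 -m handwheel '[[[0,0,0,0,0,0.001,0],[0,0,0,0,0,0.001,0]]]'
```

```text
time_s: 9.6
tcp_pos: [0.6524, 0.0905, 0.2495]
ee_rot: [[0.999, -0.052, -0.0], [-0.052, -0.999, -0.0], [-0.0, 0.0, -1.0]]
wrist_force: [-2.2, -0.0, 2.8]
gripper_width: 0.007
gripper_force: 1.4
time_s: 9.8
tcp_pos: [0.6525, 0.0905, 0.2475]
ee_rot: [[0.999, -0.052, -0.0], [-0.052, -0.999, -0.0], [-0.0, 0.0, -1.0]]
wrist_force: [-2.8, -1.0, 2.4]
gripper_width: 0.006
gripper_force: 1.5
time_s: 10.0
tcp_pos: [0.6525, 0.0905, 0.2469]
ee_rot: [[0.999, -0.051, 0.001], [-0.051, -0.999, -0.0], [0.001, 0.0, -1.0]]
wrist_force: [-3.8, 1.5, 9.1]
gripper_width: 0.009
gripper_force: 4.8
```

First stop is at z≈0.247, so the second should come at about 0.239.

```bash
python3 -m handwheel '[[[0,0,0,0,0,0.001,0],[0,0,0,0,0,0.001,0]]]'
python3 -m handwheel '[[[0,0,0,0,0,0.001,0],[0,0,0,0,0,0.001,0]]]'
python3 -m handwheel '[[[0,0,0,0,0,0.001,0],[0,0,0,0,0,0.001,0]]]'
```

```text
time_s: 10.2
tcp_pos: [0.6525, 0.0905, 0.2463]
ee_rot: [[0.999, -0.051, 0.002], [-0.051, -0.999, -0.0], [0.002, 0.0, -1.0]]
wrist_force: [-6.2, 1.6, 11.2]
gripper_width: 0.005
gripper_force: 5.6
time_s: 10.4
tcp_pos: [0.6525, 0.0905, 0.2445]
ee_rot: [[0.999, -0.051, 0.002], [-0.051, -0.999, -0.0], [0.002, 0.0, -1.0]]
wrist_force: [-5.8, 0.2, 11.3]
gripper_width: 0.005
gripper_force: 5.6
time_s: 10.6
tcp_pos: [0.6525, 0.0905, 0.2426]
ee_rot: [[0.999, -0.051, 0.002], [-0.051, -0.999, -0.0], [0.002, 0.0, -1.0]]
wrist_force: [-5.3, 0.3, 10.7]
gripper_width: 0.005
gripper_force: 5.7
```

```bash
python3 -m handwheel '[[[0,0,0,0,0,0.001,0],[0,0,0,0,0,0.001,0]]]'
python3 -m handwheel '[[[0,0,0,0,0,0.0005,0],[0,0,0,0,0,0.0005,0]]]'
python3 -m handwheel '[[[0,0,0,0,0,0.0005,0],[0,0,0,0,0,0.0005,0]]]'
```

```text
time_s: 10.8
tcp_pos: [0.6525, 0.0905, 0.2406]
ee_rot: [[0.999, -0.051, 0.003], [-0.051, -0.999, -0.0], [0.003, 0.0, -1.0]]
wrist_force: [-6.0, 0.4, 11.8]
gripper_width: 0.005
gripper_force: 5.8
time_s: 11.0
tcp_pos: [0.6525, 0.0905, 0.2396]
ee_rot: [[0.999, -0.051, 0.002], [-0.051, -0.999, -0.0], [0.003, 0.0, -1.0]]
wrist_force: [-5.3, 1.1, 10.7]
gripper_width: 0.004
gripper_force: 5.8
time_s: 11.2
tcp_pos: [0.6525, 0.0905, 0.2389]
ee_rot: [[0.999, -0.051, 0.003], [-0.051, -0.999, -0.0], [0.003, 0.0, -1.0]]
wrist_force: [-6.7, 1.0, 13.8]
gripper_width: 0.004
gripper_force: 6.7
```

```bash
python3 -m handwheel '[[[0,0,0,0,0,0.0005,0]]]'
python3 -m handwheel '[[[0,0,0,0,0,0,0]]]'
```

```text
time_s: 11.3
tcp_pos: [0.6525, 0.0905, 0.2389]
ee_rot: [[0.999, -0.051, 0.003], [-0.051, -0.999, -0.0], [0.003, 0.0, -1.0]]
wrist_force: [-7.3, 1.7, 15.5]
gripper_width: 0.003
gripper_force: 7.4
time_s: 11.4
tcp_pos: [0.6525, 0.0905, 0.2388]
ee_rot: [[0.999, -0.051, 0.003], [-0.051, -0.999, -0.0], [0.003, 0.0, -1.0]]
wrist_force: [-6.6, 0.9, 14.1]
gripper_width: 0.007
gripper_force: 6.7
```

Second stop is reached with about 15 N on the knob. Holding there.

```bash
python3 -m handwheel '[[[0,0,0,0,0,0,0],[0,0,0,0,0,0,0],[0,0,0,0,0,0,0],[0,0,0,0,0,0,0],[0,0,0,0,0,0,0],[0,0,0,0,0,0,0]]]'
python3 -m handwheel '[[[0,0,0,0,0,0,0],[0,0,0,0,0,0,0],[0,0,0,0,0,0,0],[0,0,0,0,0,0,0],[0,0,0,0,0,0,0],[0,0,0,0,0,0,0]]]'
python3 -m handwheel '[[[0,0,0,0,0,-0.001,0],[0,0,0,0,0,-0.001,0],[0,0,0,0,0,-0.001,0],[0,0,0,0,0,-0.001,0],[0,0,0,0,0,-0.001,0],[0,0,0,0,0,-0.001,0],[0,0,0,0,0,-0.001,0],[0,0,0,0,0,-0.001,0],[0,0,0,0,0,-0.002,0],[0,0,0,0,0,-0.002,0]]]'
```

```text
time_s: 12.0
tcp_pos: [0.6525, 0.0905, 0.2388]
ee_rot: [[0.999, -0.051, 0.003], [-0.051, -0.999, -0.0], [0.003, 0.0, -1.0]]
wrist_force: [-8.0, 1.2, 13.8]
gripper_width: 0.004
gripper_force: 6.7
time_s: 12.6
tcp_pos: [0.6526, 0.0905, 0.2389]
ee_rot: [[0.999, -0.051, 0.003], [-0.051, -0.999, -0.0], [0.003, -0.0, -1.0]]
wrist_force: [-7.0, 0.9, 13.2]
gripper_width: 0.005
gripper_force: 6.7
time_s: 13.6
tcp_pos: [0.6525, 0.0905, 0.2471]
ee_rot: [[0.999, -0.052, -0.0], [-0.052, -0.999, -0.0], [-0.0, 0.0, -1.0]]
wrist_force: [-1.6, -0.3, 3.3]
gripper_width: 0.003
gripper_force: 1.4
```

```bash
python3 -m handwheel '[[[0,0,0,0,0,-0.002,0],[0,0,0,0,0,-0.002,0],[0,0,0,0,0,-0.002,0],[0,0,0,0,0,-0.002,0],[0,0,0,0,0,-0.002,0],[0,0,0,0,0,-0.002,0],[0,0,0,0,0,-0.002,0],[0,0,0,0,0,-0.002,0],[0,0,0,0,0,-0.002,0],[0,0,0,0,0,0,0]]]'
python3 -m handwheel '[[[0,0,0,0,0,-0.02,0],[0,0,0,0,0,-0.03,0],[0,0,0,-0.04,0,0,0],[0,0,0,-0.04,0,0,0],[0,0,0,-0.04,0,0,0],[0,0,0,-0.04,0,0,0],[0,0,0,0,0,0,0],[0,0,0,0,0,0,0],[0,0,0,0,0,0,0]]]'
python3 - <<'E'
from h import *
im=cams.capture("wrist")[:,:,::-1];s=cams.capture("side")[:,:,::-1]
cv2.imwrite("pics/end.png",np.vstack([cv2.resize(im,(480,300)),cv2.resize(s[170:295,230:430],(480,300),interpolation=cv2.INTER_CUBIC)]))
E
```

```text
time_s: 14.6
tcp_pos: [0.6528, 0.0907, 0.2651]
ee_rot: [[0.999, -0.052, 0.001], [-0.052, -0.999, 0.0], [0.001, -0.0, -1.0]]
wrist_force: [-0.3, 0.6, 0.3]
gripper_width: 0.005
gripper_force: 0.0
time_s: 15.5
tcp_pos: [0.4935, 0.0991, 0.3151]
ee_rot: [[0.999, -0.052, 0.001], [-0.052, -0.999, 0.0], [0.001, -0.0, -1.0]]
wrist_force: [-0.5, 0.4, 0.1]
gripper_width: 0.006
gripper_force: 0.0
```

View pics/end.png

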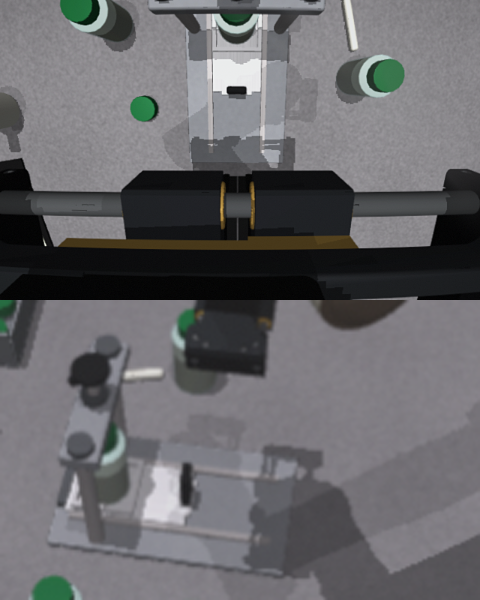

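The ram is back up (knob at about (90,368) in the lower view), the shuttle is in, the bottle is standing and the bystanders are where they were.

```bash
python3 -c "
from station import r
print(r.finish_job())"
```

```text
the job is handed in; nothing more can be done
None
```

The job is handed in, though no verdict came back: the shuttle is in, the cap was pressed about 8 mm to the second stop and held there at about 14–16 N for over a second, the knob was let up slowly (about 20 mm/s), and nothing around the press looks moved in the last pictures.

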